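# Change the sample at the vial reader

## Task

Take the short vial that was left standing on the reader's round window and put it fully down into a free hole of the wooden rack. Then draw the tall vial out of the rack, carry it across higher than the top of the stacked food boxes, and hold it upright about 1 cm above the window, centred over it, never letting it touch the reader. Finish while still holding it there; leave the other vial, the boxes, bottle, jar, bowl, carton and pencil pack where they are.

Things in the scene. Friction and masses are not known exactly. Their poses are not given: they have to be found in the camera images.
- old_mid (a point): Upright white plastic sample vial with grey cap, a plain cylinder 25 mm in diameter over its whole height, cap included, about 60 g, 90 mm tall, standing on the reader's window at the start. This point is its centre, half-way up (45 mm above its foot); z along its axis.
- old_foot (a point): Centre of the underside of that short vial; z up along its axis.
- tall_mid (a point): Upright white plastic sample vial with grey cap, a plain cylinder 25 mm in diameter over its whole height, cap included, about 60 g, 120 mm tall, the tallest vial, standing in a rack hole (its hole varies): about 75 mm of it stands out of the rack. This point is its centre, half-way up (60 mm above its foot); z along its axis.
- tall_foot (a point): Centre of the underside of the tall vial; z up along its axis.
- spare_mid (a point): Upright white plastic sample vial with grey cap, a plain cylinder 25 mm in diameter over its whole height, cap included, about 60 g, 90 mm tall, standing in another rack hole, to be left there. This point is its centre, half-way up.
- rack: Fixed block of wood 240 x 80 x 55 mm (x, y, height), four round upright holes in a row along its x axis, 60 mm apart. Origin at the centre of its underside on the table.
- rack_hole0 (a point): Mouth of rack hole 0 (of 0 to 3, counted along the rack's x), centred, level with the rack's top, z up. The hole is 28 mm wide with a small chamfer and 45 mm deep; a vial stands on its floor. Two holes hold vials at the start, two are free.
- rack_hole1 (a point): Mouth of rack hole 1 (of 0 to 3, counted along the rack's x), centred, level with the rack's top, z up. The hole is 28 mm wide with a small chamfer and 45 mm deep; a vial stands on its floor. Two holes hold vials at the start, two are free.
- rack_hole2 (a point): Mouth of rack hole 2 (of 0 to 3, counted along the rack's x), centred, level with the rack's top, z up. The hole is 28 mm wide with a small chamfer and 45 mm deep; a vial stands on its floor. Two holes hold vials at the start, two are free.
- rack_hole3 (a point): Mouth of rack hole 3 (of 0 to 3, counted along the rack's x), centred, level with the rack's top, z up. The hole is 28 mm wide with a small chamfer and 45 mm deep; a vial stands on its floor. Two holes hold vials at the start, two are free.
- reader: Fixed grey box 150 x 130 x 60 mm (x, y, height) with a round window and a small dark display and two white keys in its flat top. Origin at the centre of its underside on the table.
- window (a point): Centre of the reader's window, on the flat top 60 mm above the table: a black round glass 40 mm in diameter in a steel ring, flush with the top, 20 mm from the box's middle towards its -x side; z up.
- box_low: Lidded white food box with orange lid, 150 x 100 x 55 mm (x, y, height), loose, between rack and reader. Origin at the centre of its underside.
- box_top: Like the lower food box but with a green lid, stacked on it, so that the stack is 110 mm tall. Origin at the centre of its underside.
- carton: Long green carton 50 x 310 x 50 mm (x, y, height), loose. Origin at the centre of its underside.
- flask: Amber bottle, 66 mm in diameter, 200 mm tall, loose. Origin at the centre of its underside.
- bowl: Round steel bowl, 120 mm across the rim, 60 mm tall, loose. Origin at the centre of its underside.
- pencils: Flat blue pencil pack 190 x 90 x 16 mm (x, y, height), loose. Origin at the centre of its underside.
- jar: Jar with steel lid, 70 mm in diameter, 90 mm tall, loose. Origin at the centre of its underside.

How it is judged:
On the way, in this order (a step that is already met when the one before it is completed fails the run):
1. the short vial from the window stands fully down in a rack hole, let go (((horizontal distance between old_foot and rack_hole0 below 0.006 m and z of old_foot in the frame of rack_hole0 below -0.038 m) or (horizontal distance between old_foot and rack_hole1 below 0.006 m and z of old_foot in the frame of rack_hole1 below -0.038 m) or (horizontal distance between old_foot and rack_hole2 below 0.006 m and z of old_foot in the frame of rack_hole2 below -0.038 m) or (horizontal distance between old_foot and rack_hole3 below 0.006 m and z of old_foot in the frame of rack_hole3 below -0.038 m)) and angle between old_foot's own z axis and vertical below 0.15 rad and contact force between the fingers and old below 0.05 N and linear speed of old below 0.02 m/s), for 0.2 s.
2. the tall vial is drawn out of the rack and held, its foot above the rack's top (height (world z) of tall_foot above 0.065 m and contact force between the fingers and tall above 0.5 N), for 0.2 s.
At the end, for the whole second after the job is handed in: Gripper holds the tall vial still, tilt under 0.12 rad, foot within 8 mm sideways of the window's centre and 4 to 18 mm above it, not touching the reader. The short vial stands let go and at rest in a rack hole, foot within 6 mm of its centre and over 38 mm below the rack's top (all of step 1 and horizontal distance between tall_foot and window below 0.008 m and z of tall_foot in the frame of window between 0.004 and 0.018 m and angle between tall_foot's own z axis and vertical below 0.12 rad and contact force between the fingers and tall above 0.5 N and contact force between tall and reader below 0.05 N and linear speed of tall below 0.02 m/s); the arm keeps its last pose, push and grip.
It fails at once if the tall vial touches the reader (contact force between tall and reader above 0.3 N).
It fails at once if the tall vial passes the stack of food boxes with its foot lower than the stack's top (y of tall_foot in the frame of box_top between -0.05 and 0.05 m and z of tall_foot in the frame of box_top below 0.055 m).
It fails at once if the spare short vial is shifted by more than 15 mm (distance of spare_mid from where it was at the start of the episode above 0.015 m).
It fails at once if a food box, the carton, bottle, bowl, pencil pack or jar is shifted by more than 15 mm (distance of any of box_low, box_top, carton, flask, bowl, pencils, jar from where it was at the start of the episode above 0.015 m).
It also fails if it takes over 56 s, if anything falls off the work surface, if the arm or the gripper's body presses on something with over 40 N, if the wrist force passes 120 N, or if a joint passes its speed limit or range.

## Robot

A 6-joint arm with a two-finger parallel gripper is mounted at the origin on the work surface. World frame = base frame: x ahead of the robot, y to its left, z up, the work surface at z = 0. Lengths are in m, angles in rad, forces in N, time in s.
With the tool pointing down it reaches from about 0.25 to 0.775 m from the base axis. Payload 4 kg.
Tool frame: the origin (TCP) lies midway between the tips of the shut fingers; the grasp point (between the pads) lies 19 mm behind it (robot.grasp_offset is the distance from the TCP to the grasp point, in m); z points along the fingers, y is the direction in which the jaws open and shut (so a half turn about z gives the same grasp; the last joint's range is limited). The gripper opens to 94 mm and grips with 3 to 60 N. Pads are 16 mm wide; open, the fingers measure 119 mm over their backs; the gripper's body (75 mm by 177 mm) begins 78 mm behind the grasp point.
Start: joints at [-1.365, 0.087, 1.371, -0, 1.684, -0.103], TCP at [0.167, -0.524, 0.206] pointing down, gripper open.
Joint ranges: [-3.1, 3.1], [-0.76, 2.03], [0.27, 2.55], [-1.08, 4.22], [0.17, 2.65], [-2.57, 2.57]. Speed limits (rad/s): [2.79, 2.79, 3.14, 3.14, 3.14, 3.14].

## Interface

Orientations are given as [roll, pitch, yaw] about the fixed x, y, z axes, in that order (R = Rz(yaw) Ry(pitch) Rx(roll)).
In Python, from bench import status, viewer, order, robot gives the robot as it stands. The module is installed in compiled form; this text tells all that it offers.
- The arm moves only by the tool move_arm, never from a script. Its argument "targets" is a list of rows, each a list of 3 entries, a list of its own where there are three numbers: the shift along the tool's x, y, z in mm, then the turn, a rotation vector about the tool's x, y, z in degrees, then the opening, from -1 (shut) to 1 (fully open). A call has 1 to 20 rows; each row is the pose to reach, as a shift and turn from the pose commanded when the call began, along the tool's axes at that moment; what a row does not reach only later rows make up. A row lasts 1/8 s, in which the tool goes at most 62.5 mm and 10.7 degrees, less where a joint would pass 70% of its speed; a pose out of reach is approached as far as the arm can. A call with a gripper value outside its range is refused whole. The fingers move at their own pace and stop on an object; the grip force is fixed at half the most. Time passes only in rows, so rows that repeat a pose let the fingers close. It gives the time, the measured TCP pose, the force and the opening at its end, in the units of the state.
- status.get_obs(): the state, without advancing time (a new reading comes with each control period).
- viewer.snapshot(name): name is "side" or "top" or "wrist"; returns the picture (480x640x3 uint8, red, green, blue); there is no depth.
- viewer.camera_model(name): a dict with "K" (3x3 intrinsics, pixels), "xyz" and "attitude" of the camera in the world; the wrist camera has in their place "T_tool_cam" (4x4, takes a point from camera to tool coordinates, whose origin is the TCP and whose axes are the flange's). Camera axes: x right, y up, looking along -z (the intrinsics and any distortion apply to the point x, -y, -z); pixel columns grow to the right and rows downward; lengths in m; the calibration is good to about 2 mm. A picture is of the moment at which its call begins: read the wrist's pose just before it. camera_model takes no time and is no camera call.
- order.close_job(): hands the job in, once; it reports no verdict.
The state is a dict: "time": time; "joint_positions": joint angles; "qvel": joint speeds; "joint_torque": joint torques, N m; "tool_pos": TCP position; "ee_rot": TCP orientation; "wrist_force": force on the tool from outside, world axes, zero at the start; "wrist_torque": the same for the moment, N m; "width": finger opening in m.
Only numpy, scipy, OpenCV 4.12 (cv2) and the standard library are available. Lean on these libraries where they do the work, as an engineer would, in place of code of your own. Each camera call takes 0.05 s, during which the arm holds its last target. There are 200 camera calls.

## Working session

There is one attempt and no reset: what is moved stays moved. The work goes in short steps, Python scripts to look and compute and a tool call to move; the robot and the scene stay as the last step left them, time stands still between calls to the robot, and variables do not carry over. Pictures are saved under pics/ and viewed, about 8 in all and at most 12, crops included, and the job is handed in when it is done.

Besides the shell and the picture viewer there is one more tool, called after ">>>" by a JSON object that holds its "api" and its "payload". move_arm: Moves the arm, as the interface text tells. Its arguments: {"type":"object","properties":{"targets":{"type":"array"}},"required":["targets"]}

```bash
mkdir -p pics; python3 - <<'E'
from bench import status, viewer
import cv2,json
o=status.get_obs();print(o)
for n in("side","top","wrist"):
    print(n,viewer.camera_model(n))
for n in("side","top"):
    cv2.imwrite(f"pics/{n}0.png",viewer.snapshot(n)[:,:,::-1])
E
```

```text
{'time': 0.0, 'joint_positions': array([-1.36508915e+00,  8.79299640e-02,  1.37227396e+00, -4.36353547e-05,
        1.68359706e+00, -1.03086753e-01]), 'qvel': array([-1.05873794e-03, -7.93196978e-04, -8.41029276e-05, -8.14394916e-04,
        9.03920939e-04,  2.12000404e-04]), 'joint_torque': array([ 4.06163617e-04, -3.40178096e+01, -3.02431655e+01,  7.17579131e-02,
        3.27390363e-02, -1.62616439e-04]), 'tool_pos': array([ 0.16702288, -0.52343572,  0.20430788]), 'ee_rot': array([-3.13939158e+00, -1.84108197e-04,  3.08788863e-01]), 'wrist_force': array([ 0.51987795, -0.23732932,  0.1807395 ]), 'wrist_torque': array([-0.02670235,  0.02030415,  0.04687775]), 'width': 0.09379136566934217}
side {'K': array([[530.48229632,   0.        , 316.67130398],
       [  0.        , 530.48229632, 239.61432021],
       [  0.        ,   0.        ,   1.        ]]), 'xyz': array([-0.13089915,  0.87678584,  0.78944695]), 'attitude': array([ 1.0142171 , -0.01878457, -2.49330747])}
top {'K': array([[491.37214707,   0.        , 321.78523529],
       [  0.        , 491.37214707, 245.81653577],
       [  0.        ,   0.        ,   1.        ]]), 'xyz': array([ 0.44298243, -0.01358947,  1.23985634]), 'attitude': array([ 0.07404339,  0.01184354, -1.5573042 ])}
wrist {'K': array([[348.41317464,   0.        , 322.34735567],
       [  0.        , 348.41317464, 240.40689845],
       [  0.        ,   0.        ,   1.        ]]), 'T_tool_cam': array([[ 5.25038609e-04,  9.62495781e-01,  2.71296142e-01,
         7.77628037e-02],
       [ 9.99999729e-01, -3.65330274e-04, -6.39189404e-04,
         2.48315213e-05],
       [-5.16104411e-04,  2.71296404e-01, -9.62495712e-01,
        -1.80112320e-01],
       [ 0.00000000e+00,  0.00000000e+00,  0.00000000e+00,
         1.00000000e+00]])}
```

View pics/top0.png

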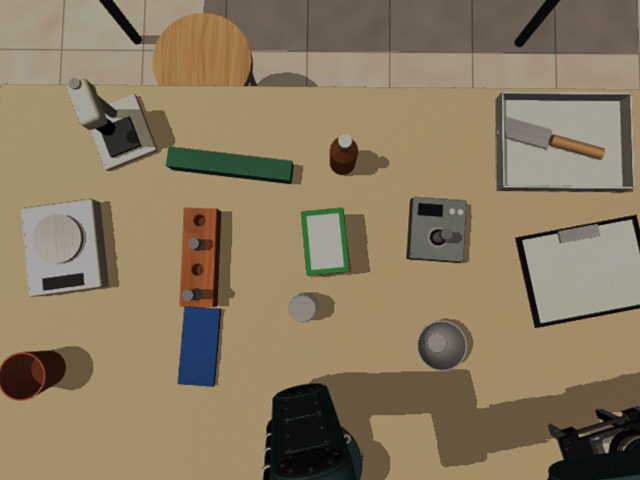

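View pics/side0.png

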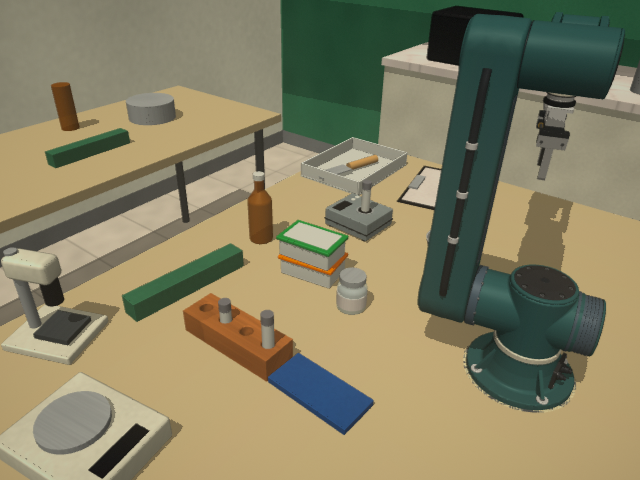

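```bash
cat >h.py <<'E'
import numpy as np,cv2
from scipy.spatial.transform import Rotation as R
from bench import status, viewer
def pose(name,obs=None):
    m=viewer.camera_model(name)
    if 'xyz' in m: return m['K'],R.from_euler('xyz',m['attitude']).as_matrix(),np.array(m['xyz'])
    o=obs or status.get_obs(); T=np.eye(4); T[:3,:3]=R.from_euler('xyz',o['ee_rot']).as_matrix(); T[:3,3]=o['tool_pos']
    T=T@m['T_tool_cam']; return m['K'],T[:3,:3],T[:3,3]
def ray(cam,u,v):
    K,Rm,c=cam; d=np.array([(u-K[0,2])/K[0,0],-(v-K[1,2])/K[1,1],-1]); return c,Rm@d
def plane(cam,u,v,z):
    c,d=ray(cam,u,v); return c+d*(z-c[2])/d[2]
def proj(cam,p):
    K,Rm,c=cam; q=Rm.T@(np.array(p)-c); return np.array([K[0,2]-K[0,0]*q[0]/q[2],K[1,2]+K[1,1]*q[1]/q[2]])
def tri(cams,uvs):
    A=np.zeros((3,3));b=np.zeros(3)
    for cm,uv in zip(cams,uvs):
        c,d=ray(cm,*uv);d/=np.linalg.norm(d);P=np.eye(3)-np.outer(d,d);A+=P;b+=P@c
    return np.linalg.solve(A,b)
E
python3 - <<'E'
from h import *
t=pose('top');im=cv2.imread('pics/top0.png');hsv=cv2.cvtColor(im,cv2.COLOR_BGR2HSV)
for n,u,v,z in [('old cap',449,236,.15),('window',437,237,.06),('tall cap',189,295,.13),('spare cap',194,243,.1),('h far',199,220,.055),('h3rd',197,269,.055),
 ('rackcorners',184,208,.055),('',217,208,.055),('',180,305,.055),('',216,305,.055),('reader',411,197,.06),('',467,199,.06),('',407,260,.06),('',466,262,.06),('box',303,210,.11),('',344,208,.11),('',308,274,.11),('',349,271,.11),('flask',345,141,.2),('jar',302,305,.09),('bowl',442,344,.06),('carton',168,148,.05),('',293,162,.05),('',166,166,.05)]:
    print(n,u,v,plane(t,u,v,z).round(4))
a=cv2.resize(im[190:320,160:240],None,fx=5,fy=4.6,interpolation=cv2.INTER_CUBIC)
b=cv2.resize(im[190:320,400:480],None,fx=5,fy=4.6,interpolation=cv2.INTER_CUBIC)
cv2.imwrite('pics/crop.png',np.hstack([a,b]))
E
```

```text
old cap 449 236 [ 0.5491 -0.2818  0.15  ]
window 437 237 [ 0.5551 -0.2752  0.06  ]
tall cap 189 295 [0.4101 0.2987 0.13  ]
spare cap 194 243 [0.5302 0.2994 0.1   ]
h far 199 220 [0.5899 0.3014 0.055 ]
h3rd 197 269 [0.4707 0.3025 0.055 ]
rackcorners 184 208 [0.619  0.3391 0.055 ]
 217 208 [0.6199 0.2584 0.055 ]
 180 305 [0.3837 0.3407 0.055 ]
 216 305 [0.3849 0.2539 0.055 ]
reader 411 197 [ 0.6515 -0.2128  0.06  ]
 467 199 [ 0.6482 -0.3478  0.06  ]
 407 260 [ 0.4988 -0.2032  0.06  ]
 466 262 [ 0.4958 -0.3442  0.06  ]
box 303 210 [0.6094 0.0456 0.11  ]
 344 208 [ 0.6151 -0.0494  0.11  ]
 308 274 [0.4613 0.0317 0.11  ]
 349 271 [ 0.4694 -0.0623  0.11  ]
flask 345 141 [ 0.7471 -0.0472  0.2   ]
jar 302 305 [0.3894 0.0454 0.09  ]
bowl 442 344 [ 0.301 -0.286  0.06 ]
carton 168 148 [0.7689 0.3854 0.05  ]
 293 162 [0.737  0.0753 0.05  ]
 166 166 [0.7237 0.3887 0.05  ]
```

View pics/crop.png

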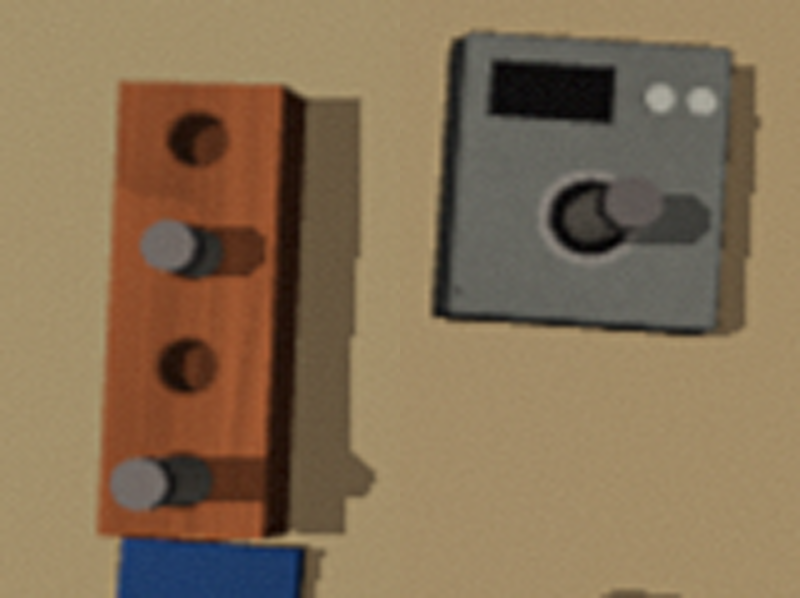

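>>> {"api": "move_arm", "payload": {"targets": [[[0,0,-31],[0,0,0],1],[[445,-117,-31],[0,0,17.7],1],[[445,-117,-31],[0,0,17.7],1],[[445,-117,-31],[0,0,17.7],1],[[445,-117,-31],[0,0,17.7],1],[[445,-117,-31],[0,0,17.7],1],[[445,-117,-31],[0,0,17.7],1],[[445,-117,-31],[0,0,17.7],1],[[445,-117,-31],[0,0,17.7],1],[[445,-117,-31],[0,0,17.7],1],[[445,-117,-31],[0,0,17.7],1],[[445,-117,-31],[0,0,17.7],1],[[445,-117,-31],[0,0,17.7],1]]}}

```text
time: 1.72
tool_pos: [0.5547, -0.2782, 0.2368]
ee_rot: [3.141, -0.0, -0.002]
wrist_force: [0.6, 0.1, -0.0]
width: 0.0944
```

```bash
python3 - <<'E'
from h import *
o=status.get_obs();print(o['time'],o['tool_pos'],o['ee_rot'],o['joint_positions'],o['wrist_force'])
im=viewer.snapshot('wrist')[:,:,::-1];cv2.imwrite('pics/w1.png',im)
w=pose('wrist',o)
print(proj(w,[.555,-.277,.15]),proj(w,[.555,-.277,.06]))
t=pose('top')
print(plane(t,438,237.2,.06),plane(t,447,234.1,.15))
E
```

```text
1.725 [ 0.55473251 -0.27819564  0.23683689] [ 3.14116806e+00 -3.01577830e-04 -1.87594454e-03] [-5.56059929e-01  2.42893890e-01  1.13094347e+00 -2.06307204e-04
  1.76727540e+00  1.01657208e+00] [ 0.58105899  0.1276648  -0.01516531]
[320.08470633 243.29452908] [320.5010729 219.3213227]
[ 0.55460884 -0.27756627  0.06      ] [ 0.5532565  -0.27739412  0.15      ]
```

View pics/w1.png

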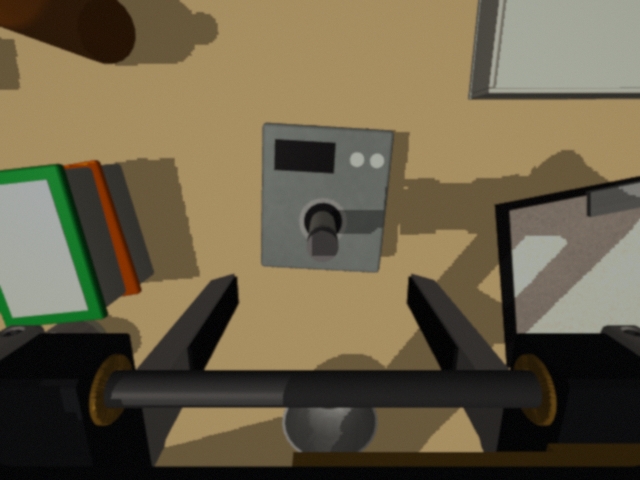

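>>> {"api": "move_arm", "payload": {"targets": [[[0,0,50],[0,0,0],1],[[0,0,90],[0,0,0],1],[[0,0,115],[0,0,0],1],[[0,0,124],[0,0,0],1],[[0,0,124],[0,0,0],1],[[0,0,124],[0,0,0],-1],[[0,0,124],[0,0,0],-1],[[0,0,124],[0,0,0],-1],[[0,0,124],[0,0,0],-1],[[0,0,124],[0,0,0],-1],[[0,0,124],[0,0,0],-1],[[0,0,124],[0,0,0],-1],[[0,0,124],[0,0,0],-1]]}}

```text
time: 3.4
tool_pos: [0.5555, -0.2773, 0.1124]
ee_rot: [3.142, 0.0, -0.0]
wrist_force: [-0.6, 0.4, -0.5]
width: 0.0248
```

>>> {"api": "move_arm", "payload": {"targets": [[[0,0,-30],[0,0,0],-1],[[0,0,-80],[0,0,0],-1],[[0,0,-110],[0,0,0],-1],[[3,-50,-110],[0,0,0],-1],[[6,-100,-110],[0,0,0],-1],[[9,-150,-110],[0,0,0],-1],[[12,-200,-110],[0,0,0],-1],[[15,-250,-110],[0,0,0],-1],[[18,-300,-110],[0,0,0],-1],[[21,-350,-110],[0,0,0],-1],[[24,-400,-110],[0,0,0],-1],[[27,-450,-110],[0,0,0],-1],[[30,-500,-110],[0,0,0],-1],[[33,-540,-110],[0,0,0],-1],[[35,-565,-110],[0,0,0],-1],[[35,-579,-110],[0,0,0],-1],[[35,-579,-110],[0,0,0],-1],[[35,-579,-110],[0,0,0],-1],[[35,-579,-70],[0,0,0],-1],[[35,-579,-70],[0,0,0],-1]]}}

```text
time: 5.9
tool_pos: [0.5888, 0.2995, 0.1784]
ee_rot: [3.138, 0.008, -0.002]
wrist_force: [-0.6, -0.6, -0.2]
width: 0.0246
```

```bash
python3 - <<'E'
from h import *
o=status.get_obs();print(o['time'],o['tool_pos'],o['ee_rot'],o['width'],o['wrist_force'])
im=viewer.snapshot('wrist')[:,:,::-1];w=pose('wrist',o)
s=viewer.snapshot('side')[:,:,::-1];S=pose('side')
cv2.imwrite('pics/w2f.png',im);cv2.imwrite('pics/s2f.png',s)
p=o['tool_pos'];foot=[p[0],p[1],p[2]-.0525]
for n,q in [('foot',foot),('h0',[.590,.3008,.055]),('h1',[.4707,.302,.055]),('sp',[.530,.300,.1]),('tall',[.4095,.3015,.13])]: print(n,np.round(q,4),proj(w,q).round(1),proj(S,q).round(1))
a=cv2.resize(im[100:400,180:480],None,fx=2,fy=2,interpolation=cv2.INTER_CUBIC)[:,50:450]
u,v=proj(S,foot).astype(int);b=cv2.resize(s[v-75:v+75,u-50:u+50],(400,600),interpolation=cv2.INTER_CUBIC)
print(u,v);cv2.imwrite('pics/v2.png',np.hstack([a,b]))
E
```

```text
5.9 [0.58877475 0.29953459 0.17840239] [ 3.13805918e+00  7.67916863e-03 -1.86158580e-03] 0.024569318179024763 [-0.55326709 -0.57663531 -0.22295937]
foot [0.5888 0.2995 0.1259] [321.3 256.7] [202.9 281.3]
h0 [0.59   0.3008 0.055 ] [319.8 229.9] [205.2 307.9]
h1 [0.4707 0.302  0.055 ] [319.  346.3] [245.1 331.3]
sp [0.53 0.3  0.1 ] [320.8 314.3] [223.6 302.2]
tall [0.4095 0.3015 0.13  ] [319.4 461.8] [266.6 314.9]
202 281
```

View pics/v2.png

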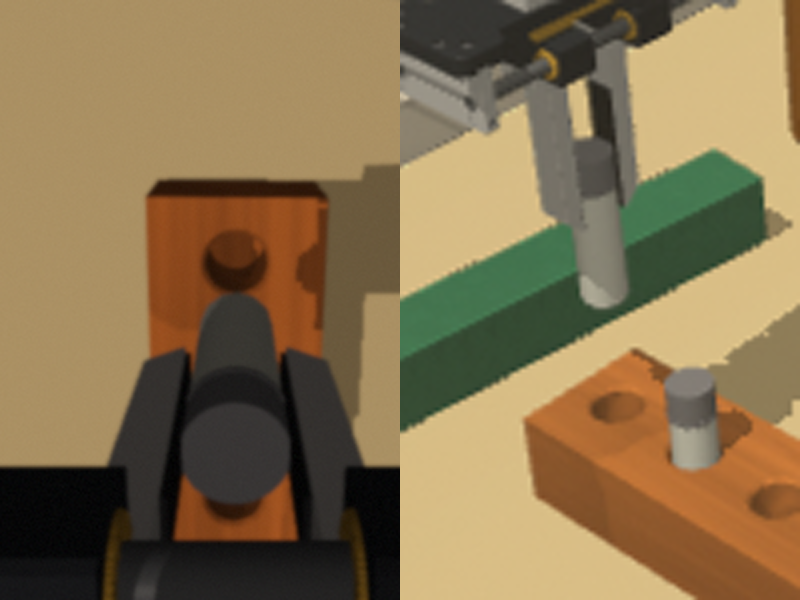

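>>> {"api": "move_arm", "payload": {"targets": [[[0,0,30],[0,0,0],-1],[[0,0,55],[0,0,0],-1],[[0,0,62],[0,0,0],-1],[[0,0,62],[0,0,0],-1],[[0,0,62],[0,0,0],-1],[[0,0,62],[0,0,0],-1]]}}

```text
time: 6.75
tool_pos: [0.5914, 0.302, 0.1221]
ee_rot: [-3.141, -0.003, -0.0]
wrist_force: [0.1, 0.4, -0.4]
width: 0.0245
```

```bash
python3 - <<'E'
from h import *
o=status.get_obs();print(o['time'],o['tool_pos'],o['ee_rot'],o['width'],o['wrist_force'])
im=viewer.snapshot('wrist')[:,:,::-1];w=pose('wrist',o)
s=viewer.snapshot('side')[:,:,::-1];S=pose('side')
cv2.imwrite('pics/w3f.png',im);cv2.imwrite('pics/s3f.png',s)
p=o['tool_pos'];foot=np.array([p[0],p[1],p[2]-.0525])
for n,q in [('foot',foot),('footfront',foot+[.0125,0,0]),('footL',foot+[0,.0125,0]),('footR',foot-[0,.0125,0]),('h0',[.590,.3008,.055]),('h0+x',[.604,.3008,.055]),('h0+y',[.590,.3148,.055]),('h0-y',[.590,.2868,.055])]: print(n,np.round(q,4),proj(w,q).round(1),proj(S,q).round(1))
a=cv2.resize(im[200:320,280:360],(400,600),interpolation=cv2.INTER_CUBIC)
b=cv2.resize(s[235:325,175:235],(400,600),interpolation=cv2.INTER_CUBIC)
cv2.imwrite('pics/v3.png',np.hstack([a,b]))
E
```

```text
6.75 [0.59136953 0.30198701 0.12212425] [-3.14067687e+00 -2.56520729e-03 -1.52229020e-04] 0.024500636964069324 [ 0.10285592  0.43317339 -0.42294076]
foot [0.5914 0.302  0.0696] [321.7 257.4] [203.7 302.6]
footfront [0.6039 0.302  0.0696] [321.7 240.3] [199.7 300.3]
footL [0.5914 0.3145 0.0696] [303.9 257.4] [199.3 305.5]
footR [0.5914 0.2895 0.0696] [339.4 257.4] [208.1 299.7]
h0 [0.59   0.3008 0.055 ] [323.3 253. ] [205.2 307.9]
h0+x [0.604  0.3008 0.055 ] [323.3 234.8] [200.8 305.3]
h0+y [0.59   0.3148 0.055 ] [304.5 253. ] [200.3 311.1]
h0-y [0.59   0.2868 0.055 ] [342.1 253. ] [210.  304.7]
```

View pics/v3.png

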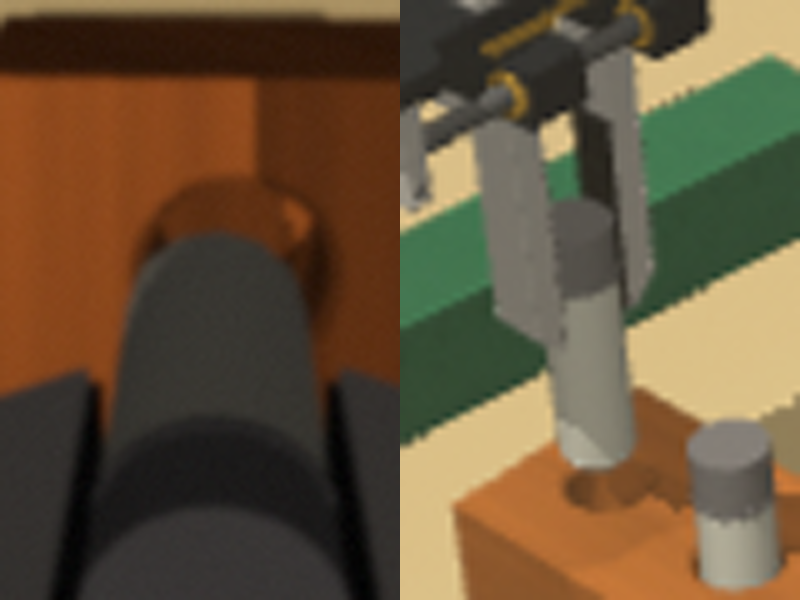

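```bash
cat >>h.py <<'E'
def overlay(im,cam,circs,box,f):
    x,y,W,H=box; a=cv2.resize(im[y:y+H,x:x+W],(W*f,H*f),interpolation=cv2.INTER_CUBIC)
    for c,r,col in circs:
        pts=[(proj(cam,np.array(c)+r*np.array([np.cos(t),np.sin(t),0]))+.5-[x,y])*f for t in np.linspace(0,6.3,60)]
        cv2.polylines(a,[np.int32(pts)],True,col,1)
    return a
E
python3 - <<'E'
from h import *
p=np.array([.5910,.3012,.1215]);o=dict(tool_pos=p,ee_rot=[np.pi,0,0])
w=pose('wrist',o);S=pose('side');f=p-[0,0,.0525]
C=[(f,.0125,(0,255,0)),(f+[0,0,.09],.0125,(255,255,0)),([.59,.3,.055],.014,(255,0,255)),([.59-.06,.3,.1],.0125,(0,255,255))]
a=overlay(cv2.imread('pics/w3f.png'),w,C,(270,210,100,150),4)
b=overlay(cv2.imread('pics/s3f.png'),S,C,(180,250,67,100),6)
cv2.imwrite('pics/v4.png',np.hstack([a,b[:600,:400]]))
E
```

```text
(no output)
```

View pics/v4.png

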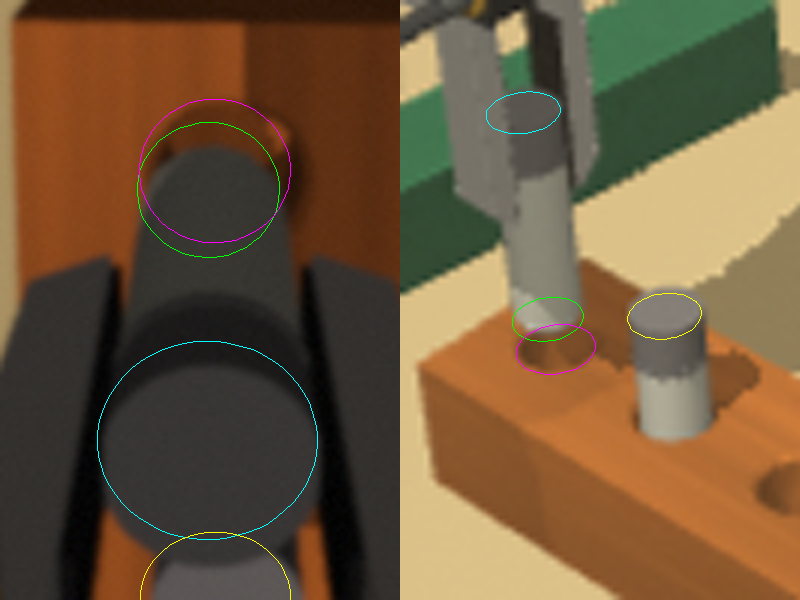

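```bash
python3 - <<'E'
from h import *
P=[];Q=[]
ims=[];ss=[]
for i in range(8):
    o=status.get_obs();P.append(o['tool_pos']);Q.append(o['ee_rot']%(2*np.pi));ims.append(viewer.snapshot('wrist').astype(float))
P=np.array(P);p=P.mean(0);q=np.array(Q);print(p,P.std(0),q[:,0].mean(),q[:,1],q[:,2])
im=np.mean(ims,0)
w=pose('wrist',dict(tool_pos=p,ee_rot=[np.pi,0,0]))
print('rack end',proj(w,[.62,.301,.055]),'bottom',proj(w,[.62,.301,0]),'sides',proj(w,[.60,.341,.055]),proj(w,[.60,.261,.055]))
print('spare',proj(w,[.53+.0125,.3,.1]))
np.set_printoptions(linewidth=220)
for c in (290,300,350): print('col',c,im[206:224,c,0].astype(int))
print('col323',im[230:252,323].astype(int).tolist())
for r in(225,): print('row',r,'L',im[r,265:285,0].astype(int),'R',im[r,370:400,0].astype(int),im[r,370:400,1].astype(int))
for r in(242,246,250,255,260): print('row',r,im[r,298:352,0].astype(int))
E
```

```text
[0.59070374 0.30174339 0.12071017] [1.44875057e-04 5.89599100e-05 3.42093268e-04] 3.1416382285698234 [6.28180444e+00 6.28223216e+00 6.28264667e+00 6.28286932e+00
 6.28309007e+00 3.44508508e-05 1.23688194e-04 1.21434983e-04] [6.28307759 6.28309522 6.28308592 6.2830977  6.28310597 6.28306732
 6.28307201 6.28308468]
rack end [322.63917701 212.59262495] bottom [322.52588339 200.29721765] sides [267.99700639 239.45390953] [377.22140904 239.480707  ]
spare [324.20454635 342.81483315]
col 290 [ 41  41  42  42  42  42  45  57  90 125 139 141 142 141 140 141 140 140]
col 300 [ 43  43  42  41  41  42  43  56  90 127 143 145 145 145 145 145 146 145]
col 350 [43 44 44 46 47 45 45 48 58 75 90 95 96 96 96 95 96 95]
col323 [[140, 70, 27], [139, 70, 27], [138, 70, 27], [132, 67, 26], [120, 60, 23], [105, 52, 20], [96, 48, 18], [92, 46, 17], [91, 45, 17], [90, 45, 18], [90, 45, 18], [90, 45, 17], [91, 45, 17], [90, 45, 17], [89, 45, 18], [83, 46, 24], [73, 50, 36], [61, 53, 45], [56, 53, 48], [55, 54, 48], [55, 54, 48], [56, 54, 49]]
row 225 L [168 169 169 168 168 167 161 152 146 144 144 143 144 146 
[... 670 characters left out ...]
7  87  94  95  95  95]
row 250 [138 140 141 140 138 135 130 117  97  79  67  53  48  53  58  62  62  58  56  55  55  55  55  56  56  55  55  55  56  55  55  54  56  56  59  65  73  75  70  63  58  59  60  54  46  40  45  56  67  77  85  92  95  96]
row 255 [138 139 140 139 136 132 125 109  90  77  74  71  65  59  54  54  54  54  54  55  55  56  55  56  56  56  56  56  56  55  55  55  55  55  55  55  54  54  54  53  52  49  44  41  40  40  44  54  67  74  82  91  94  94]
row 260 [137 138 139 138 136 131 123 107  85  67  56  52  52  52  54  54  54  54  55  55  55  55  55  56  56  56  56  56  56  56  55  56  55  55  55  54  55  54  54  53  53  52  49  45  43  49  58  68  74  80  89  94  95  95]
```

```bash
python3 - <<'E'
from h import *
S=pose('side');np.set_printoptions(linewidth=220)
s=np.mean([viewer.snapshot('side').astype(float) for _ in range(3)],0)
cv2.imwrite('pics/s5.png',s[:,:,::-1])
for r in range(288,308,2): print(r,s[r,192:218,2].astype(int))
print('spare')
for r in range(306,324,2): print(r,s[r,212:240,2].astype(int))
def sil(c,z):
    pts=np.array([proj(S,[c[0]+.0125*np.cos(t),c[1]+.0125*np.sin(t),z]) for t in np.linspace(0,6.28,90)]);return pts.min(0).round(1),pts.max(0).round(1)
for n,c,z in(('old',[.5907,.3017],.068),('old',[.5907,.3017],.09),('spare',[.53,.3],.065),('spare',[.53,.3],.08),('sparetop',[.53,.3],.1)): print(n,z,sil(c,z))
E
```

```text
288 [ 50  50  52  51  51  82 105 111 116 119 118 118 116 115 112 105  97 118 133 135 135 135 135 135 135 135]
290 [ 51  51  51  50  83  84 103 112 116 118 118 118 117 115 111 107 100 110 131 135 134 135 135 135 135 135]
292 [ 52  74 122 130 133 124 110 112 116 118 119 118 116 115 112 107 102 102 130 135 135 135 135 135 135 134]
294 [134 135 135 135 135 133 109 110 115 117 118 118 117 115 113 108 103  93  54  44  52  88 130 135 135 135]
296 [134 135 135 135 135 134 111 109 114 118 118 118 116 115 113 109 104  96  61  43  41  41  41  47  72 109]
298 [135 135 135 135 135 135 127 138 119 117 118 118 117 116 115 110 105  98  70  44  40  41  41  41  41  41]
300 [135 135 135 135 135 135 112 138 146 150 145 123 118 116 114 111 105 101  79  49  41  40  41  40  40  41]
302 [135 135 135 107  71  58  54 127 144 149 148 145 139 120 114 111 106 101  75  48  40  40  40  40  41  40]
304 [107  68  53  52  52  51  51  57 115 144 147 145 142 135 126 120 108  64  41  40  41  41  41  41  40  41]
306 [55 53 53 53 52 52 51 47 42 40 51 61 68 63 52 44 40 39 38 38 38 38 39 40 40 41]
spare
306 [38 38 39 40 40 
[... 665 characters left out ...]
139 133 125 115 105  82  46  48  51  53  54  56  56  56]
320 [ 55  56  54  54  53  53  47  38 121 142 149 150 149 145 140 133 126 116 106  83  54  53  56  56  53  54  54  55]
322 [ 54  54  56  56  56  55  53  51  72 117 145 150 149 146 141 134 126  97  68  56  54  54  54  53  54  55  55  55]
old 0.068 (array([198.2, 299.6]), array([210. , 306.9]))
old 0.09 (array([197.1, 291.5]), array([209.1, 298.8]))
spare 0.065 (array([218.8, 311.5]), array([230.9, 319.2]))
spare 0.08 (array([218.2, 305.9]), array([230.4, 313.6]))
sparetop 0.1 (array([217.5, 298.4]), array([229.8, 306. ]))[ WARN:0@4.104] global loadsave.cpp:1063 imwrite_ Unsupported depth image for selected encoder is fallbacked to CV_8U.
```

>>> {"api": "move_arm", "payload": {"targets": [[[1,2.3,0],[0,0,0],-1],[[1,2.3,0],[0,0,0],-1],[[1,2.3,5],[0,0,0],-1],[[1,2.3,10],[0,0,0],-1],[[1,2.3,13],[0,0,0],-1],[[1,2.3,16],[0,0,0],-1],[[1,2.3,18],[0,0,0],-1],[[1,2.3,20],[0,0,0],-1],[[1,2.3,22],[0,0,0],-1],[[1,2.3,22],[0,0,0],-1],[[1,2.3,22],[0,0,0],-1]]}}

```text
time: 8.78
tool_pos: [0.5917, 0.2994, 0.0985]
ee_rot: [3.142, -0.0, -0.0]
wrist_force: [0.5, 0.1, -0.9]
width: 0.0245
```

>>> {"api": "move_arm", "payload": {"targets": [[[0,0,2],[0,0,0],-1],[[0,0,4],[0,0,0],-1],[[0,0,6],[0,0,0],-1],[[0,0,8],[0,0,0],-1],[[0,0,8],[0,0,0],-1]]}}

```text
time: 9.4
tool_pos: [0.5914, 0.2993, 0.09]
ee_rot: [3.141, 0.001, -0.0]
wrist_force: [-1.0, 0.5, -1.4]
width: 0.0244
```

>>> {"api": "move_arm", "payload": {"targets": [[[0,0,5],[0,0,0],-1],[[0,0,10],[0,0,0],-1],[[0,0,15],[0,0,0],-1],[[0,0,20],[0,0,0],-1],[[0,0,23],[0,0,0],-1],[[0,0,25],[0,0,0],-1],[[0,0,25],[0,0,0],-1]]}}

```text
time: 10.28
tool_pos: [0.5916, 0.2994, 0.0653]
ee_rot: [3.141, 0.0, -0.0]
wrist_force: [0.4, -0.1, -0.9]
width: 0.0246
```

>>> {"api": "move_arm", "payload": {"targets": [[[0,0,0],[0,0,0],1],[[0,0,0],[0,0,0],1],[[0,0,0],[0,0,0],1],[[0,0,0],[0,0,0],1],[[0,0,0],[0,0,0],1],[[0,0,-40],[0,0,0],1],[[0,0,-90],[0,0,0],1],[[0,0,-135],[0,0,0],1],[[-50,-1,-135],[0,0,0],1],[[-100,-1,-135],[0,0,0],1],[[-150,-1,-135],[0,0,0],1],[[-182,-1,-135],[0,0,0],1],[[-182,-1,-135],[0,0,0],1],[[-182,-1,-135],[0,0,0],1],[[-182,-1,-135],[0,0,0],1],[[-182,-1,-135],[0,0,0],1]]}}

```text
time: 12.28
tool_pos: [0.4104, 0.3003, 0.2]
ee_rot: [3.141, 0.001, -0.001]
wrist_force: [1.0, -0.3, 0.1]
width: 0.0941
```

```bash
python3 - <<'E'
from h import *
o=status.get_obs();print(o['time'],o['tool_pos'],o['ee_rot'],o['width'],o['joint_positions'])
im=viewer.snapshot('wrist')[:,:,::-1];s=viewer.snapshot('side')[:,:,::-1]
cv2.imwrite('pics/w6.png',im)
w=pose('wrist',dict(tool_pos=o['tool_pos'],ee_rot=[np.pi,0,0]));S=pose('side')
C=[([.4095,.301,.13],.0125,(0,255,0)),([.59,.3,.1],.0125,(255,255,0)),([.53,.3,.1],.0125,(0,255,255))]
a=overlay(im,w,C,(222,60,200,300),2);b=overlay(s,S,C,(180,270,100,150),4)
cv2.imwrite('pics/v6.png',np.hstack([a,b]))
E
```

```text
12.275 [0.41042625 0.3002795  0.20004015] [ 3.14111524e+00  5.16823256e-04 -1.01293195e-03] 0.094057898519999 [ 5.20218823e-01 -3.70314576e-03  1.47572488e+00 -1.57443152e-04
  1.67025684e+00  2.09201238e+00]
```

View pics/v6.png

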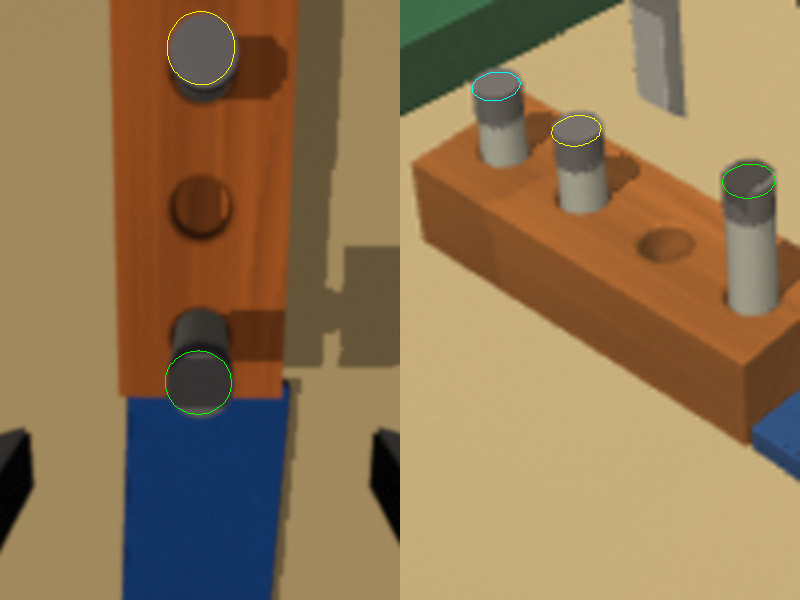

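>>> {"api": "move_arm", "payload": {"targets": [[[-0.5,0,50],[0,0,0],1],[[-0.5,0,90],[0,0,0],1],[[-0.5,0,110],[0,0,0],1],[[-0.5,0,114],[0,0,0],1],[[-0.5,0,114],[0,0,0],1],[[-0.5,0,114],[0,0,0],-1],[[-0.5,0,114],[0,0,0],-1],[[-0.5,0,114],[0,0,0],-1],[[-0.5,0,114],[0,0,0],-1],[[-0.5,0,114],[0,0,0],-1],[[-0.5,0,114],[0,0,0],-1],[[-0.5,0,114],[0,0,0],-1],[[-0.5,0,114],[0,0,0],-1]]}}

```text
time: 14.0
tool_pos: [0.4091, 0.3004, 0.0864]
ee_rot: [3.141, 0.0, -0.0]
wrist_force: [0.6, -0.1, 0.8]
width: 0.0245
```

>>> {"api": "move_arm", "payload": {"targets": [[[0,0,-15],[0,0,0],-1],[[0,0,-40],[0,0,0],-1],[[0,0,-75],[0,0,0],-1],[[0,0,-115],[0,0,0],-1],[[0,0,-140],[0,0,0],-1],[[0,0,-145],[0,0,0],-1],[[0,0,-145],[0,0,0],-1],[[0,0,-145],[0,0,0],-1]]}}

```text
time: 15.0
tool_pos: [0.4084, 0.3, 0.2298]
ee_rot: [3.14, 0.003, -0.0]
wrist_force: [-0.5, -0.0, -0.2]
width: 0.0246
```

>>> {"api": "move_arm", "payload": {"targets": [[[8,30,0],[0,0,0],-1],[[20,75,0],[0,0,0],-1],[[32,125,0],[0,0,0],-1],[[45,175,0],[0,0,0],-1],[[57,225,0],[0,0,0],-1],[[70,275,0],[0,0,0],-1],[[82,325,0],[0,0,0],-1],[[95,375,0],[0,0,0],-1],[[107,425,0],[0,0,0],-1],[[120,475,0],[0,0,0],-1],[[132,525,0],[0,0,0],-1],[[142,565,0],[0,0,0],-1],[[145.5,578,0],[0,0,0],-1],[[145.5,578,0],[0,0,0],-1],[[145.5,578,0],[0,0,0],-1],[[145.5,578,0],[0,0,0],-1]]}}

```text
time: 17.0
tool_pos: [0.5546, -0.2761, 0.232]
ee_rot: [3.141, -0.001, 0.002]
wrist_force: [0.6, -0.2, -0.8]
width: 0.0246
```

>>> {"api": "move_arm", "payload": {"targets": [[[0,0,20],[0,0,0],-1],[[0,0,45],[0,0,0],-1],[[0,0,60],[0,0,0],-1],[[0,0,60],[0,0,0],-1],[[0,0,60],[0,0,0],-1],[[0,0,60],[0,0,0],-1]]}}

```text
time: 17.75
tool_pos: [0.5551, -0.2779, 0.173]
ee_rot: [3.14, -0.002, -0.0]
wrist_force: [0.1, 1.0, 0.4]
width: 0.0245
```

```bash
cat >look.py <<'E'
from h import *
import sys
n=sys.argv[1];[viewer.snapshot('top') for _ in range(5)]
o=status.get_obs();p=o['tool_pos'];print(o['time'],p,o['ee_rot'],o['wrist_force'])
im=viewer.snapshot('wrist')[:,:,::-1];s=viewer.snapshot('side')[:,:,::-1]
cv2.imwrite(f'pics/wf{n}.png',im);cv2.imwrite(f'pics/sf{n}.png',s)
w=pose('wrist',dict(tool_pos=p,ee_rot=[np.pi,0,0]));S=pose('side')
f=p-[0,0,.0765];W=[.5547,-.2775,.06];print('foot',f)
for c in (f,W): print(proj(w,c),proj(S,c))
C=[(f,.0125,(0,255,0)),(W,.02,(255,0,255)),(W,.0225,(255,0,255))]
a=overlay(im,w,C,(260,180,133,200),3);u,v=proj(S,W).astype(int);print('side origin',u-33,v-65)
b=overlay(s,S,C,(u-33,v-65,66,100),6)
cv2.imwrite(f'pics/v{n}.png',np.hstack([a,b]))
E
python3 look.py 7
```

```text
18.0 [ 0.55468525 -0.27775836  0.17191651] [ 3.14111551e+00 -6.12577202e-04 -2.04852368e-04] [-0.50313668  0.03275936  0.06003982]
foot [ 0.55468525 -0.27775836  0.09541651]
[321.61906013 247.34055736] [365.2960985  199.57001154]
[321.36317739 235.47285083] [364.41207925 210.5903247 ]
side origin 331 145
```

View pics/v7.png

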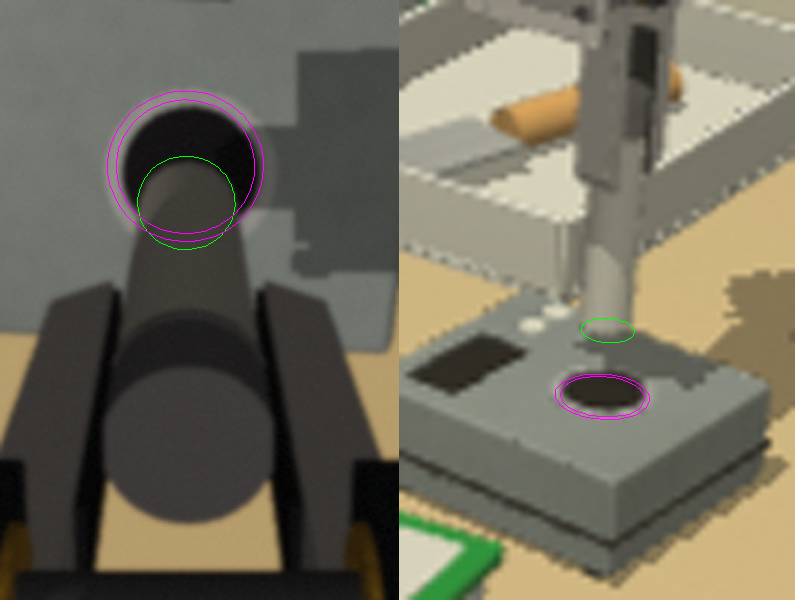

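>>> {"api": "move_arm", "payload": {"targets": [[[-1,0.5,4],[0,0,0],-1],[[-2,1,8],[0,0,0],-1],[[-2,1,13],[0,0,0],-1],[[-2,1,18],[0,0,0],-1],[[-2,1,21],[0,0,0],-1],[[-2,1,23],[0,0,0],-1],[[-2,1,24],[0,0,0],-1],[[-2,1,24],[0,0,0],-1],[[-2,1,24],[0,0,0],-1],[[-2,1,24],[0,0,0],-1],[[-2,1,24],[0,0,0],-1]]}}

```text
time: 19.48
tool_pos: [0.5526, -0.2786, 0.1476]
ee_rot: [3.141, -0.0, -0.0]
wrist_force: [0.1, -0.1, -0.7]
width: 0.0247
```

```bash
python3 look.py 8
```

```text
19.725 [ 0.55255314 -0.27860438  0.14748759] [ 3.14153168e+00 -3.80046057e-05 -1.63947706e-04] [-0.14889462 -0.67597704 -1.44733641]
foot [ 0.55255314 -0.27860438  0.07098759]
[321.61927756 247.34034011] [365.51136502 207.29344675]
[320.24966246 240.77018257] [364.41207925 210.5903247 ]
side origin 331 145
```

View pics/v8.png

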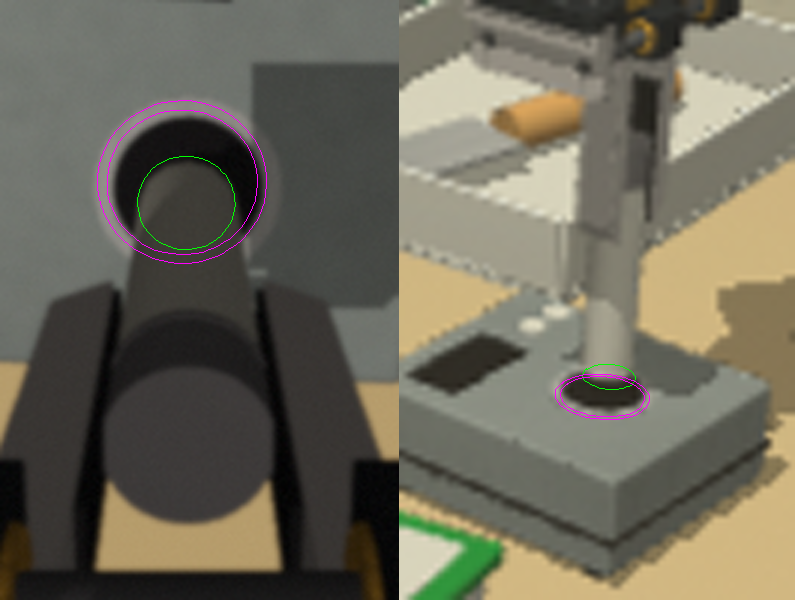

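```bash
python3 -c "
from bench import order,status
print(order.close_job());o=status.get_obs();print(o['time'],o['tool_pos'],o['width'],o['wrist_force'])"
```

```text
the job is handed in; nothing more can be done
None
the job is handed in; nothing more can be done
```

I did both parts of the task and handed the job in at about 19.7 s of robot time; the interface gave no verdict.

- **Short vial:** I moved it from the window into the free hole at the far end of the rack and let it go. It went down with almost no wrist force. The camera check afterwards showed its cap level with the spare vial's cap, so it is fully seated.
- **Tall vial:** I drew it from the hole nearest the robot and carried it across with its foot at about 155 mm, against the stack's 110 mm. I then lowered it over the window and kept holding it (opening 24.7 mm, tilt about 0).
- **Final height and centring:** The arm's own reading puts the foot about 11 mm above the window. The wrist camera shows it centred to about 1 mm.

**Checks that disagreed:**
- **Side camera:** it suggests the foot is 1–2.5 mm higher and about 2–3 mm off centre. Both are still inside the limits.
- **Placing the short vial:** the wrist and side cameras differed by a few millimetres on its position along the rack. I used a compromise, and it went in cleanly.
- **Window position:** the wrist camera put the window about 3 mm from where the top camera had it, so I shifted 2 mm that way.

I did not measure the boxes, bottle, jar, bowl, carton and pencil pack again at the end. No unusual force showed in the readings at the end of each move.

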